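# Clamp the headplate of a mini fermenter

## Task

Close up the bench-top mini fermenter: push the open clamp strap round over the headplate with a finger until it is fully home under the head of the opposite tie rod, and then push its cam lever all the way down, towards the strap's hinge, so that the foot clamps the headplate, and move clear. It is all done by pushing: nothing is picked up, the headplate stays seated on the glass, and the two bottles and the beaker stay where they stand.

Things in the scene. Friction and masses are not known exactly. Their poses are not given: they have to be found in the camera images.
- fermenter: Fixed on the bench: white base plate 200 x 220 x 22 mm, glass vessel 90 mm across with the headplate on its rim, tie rods 70 mm either side of the vessel's axis. Origin on the bench at that axis; z up; +y to the rod with the strap's hinge, -y to the rod with the headed stud; the strap opens to -x (roughly to the robot).
- pivot (a point): Point on the upright hinge axis of the strap, on the +y tie rod, at the strap's top face (176 mm above the bench). A cap nut of 18 mm diameter covers it up to 191 mm above the bench.
- stud (a point): Axis of the headed stud on the -y tie rod, at the height of the strap's top face (176 mm above the bench). Its round head, 20 mm diameter, reaches from 177 to 186 mm above the bench; the strap's slot goes round the neck beneath it.
- strap (a joint): Angle of the clamp strap about its upright hinge, rad. 0 = fully home, across the headplate with its slotted end round the stud's neck, against a stop; grows as it opens (clockwise from above) to 1.6; starts at 0.9 to 1.45. Stays where left; needs about 1.2 N at the flange. Steel bar 26 mm wide, 8 mm thick (168 to 176 mm above the bench), 163 mm long from the hinge axis.
- strap_push (a point): Middle of the outer face of the strap's push flange: plate 44 mm long along the strap, 5 mm thick, 164 to 184 mm above the bench, on the strap's rear edge 125 mm from the hinge axis, 18 mm off the centre line. Push this face to swing the strap home; the point's x axis points the way of the push (so -x leaves the face), its y axis along the strap to the hinge, z up.
- lever (a joint): Angle of the cam lever on the strap, rad. 0 = upright; grows as it is pushed over towards the strap's hinge, to 1.40 = all the way down on its stop, lying nearly flat along the strap. Starts at 0 to 0.25. Stays where it is left; takes about 3 to 5 N near its end. Turning it down lowers the foot by 6.5 mm.
- lever_axle (a point): Centre of the lever's level axle, which lies across the strap, 70 mm from the strap's hinge axis and 192 mm above the bench. It moves with the strap; its x axis points the way the strap closes, its y axis along the strap to the hinge, z up.
- lever_end (a point): Free end of the cam lever, 71 mm from the axle. The last 34 mm is a black paddle 22 mm wide (along the axle) and 10 mm thick; the rest is a steel bar 12 x 8 mm. Its z axis points along the lever outwards, its y axis out of the face that goes down first (so -y points off the face that is pushed), x along the axle.
- foot: Round rubber foot of the clamp, 28 mm diameter, 6 mm thick, sprung, under the middle of the strap below the lever axle. Origin at the centre of its underside, 3 mm above the headplate when the lever is upright; with the strap home and the lever down it presses on the headplate with about 10 N.
- headplate: Loose round steel headplate, 100 mm diameter, 8 mm thick, 0.45 kg, on the glass rim with a plug inside it; top face 148 mm above the bench. Low plugs reach 157 mm above the bench on its -x half; ports and a vent filter reach 172 mm on its +x half. Origin at the centre of its underside.
- bottle_a: Bystander: glass bottle with red cap, 56 mm diameter, 105 mm tall, standing on the bench. Origin at the centre of its underside.
- bottle_b: Bystander: a second such bottle, 56 mm diameter, 105 mm tall. Origin at the centre of its underside.
- beaker: Bystander: open steel beaker, 60 mm diameter, 75 mm tall. Origin at the centre of its underside.
Things that resemble listed ones, but are neither listed nor needed, are in the scene too. Leave any blue or orange look-alike of the headplate alone.

How it is judged:
On the way, in this order (a step that is already met when the one before it is completed fails the run):
1. the strap is fully home across the headplate, its lever still up (value of joint strap below 0.05 rad and value of joint lever below 0.6 rad), for 0.2 s.
2. the cam lever is all the way down and the foot presses on the headplate (value of joint strap below 0.05 rad and value of joint lever above 1.3 rad and contact force between foot and headplate above 4 N), for 0.2 s.
At the end, for the whole second after the job is handed in: The strap is home (within 0.05 rad), the lever is down (at least 1.30 of 1.40 rad), the foot presses on the headplate with more than 4 N, the headplate sits level on the glass within 6 mm of where it was, and the bottles and the beaker stand upright within 20 mm of where they were (all of step 2 and distance of headplate from where it was at the start of the episode below 0.006 m and angle between headplate's own z axis and vertical below 0.04 rad and distance of each of bottle_a, bottle_b, beaker from where it was at the start of the episode below 0.02 m and angle between each of bottle_a, bottle_b, beaker's own z axis and vertical below 0.1 rad); the robot touches nothing.
It fails at once if the lever is pushed down before the strap is home (value of joint strap above 0.12 rad and value of joint lever above 0.8 rad).
It fails at once if the headplate is lifted or shoved off its seat (distance of headplate from where it was at the start of the episode above 0.008 m).
It fails at once if a bottle or the beaker is moved or picked up (distance of any of bottle_a, bottle_b, beaker from where it was at the start of the episode above 0.02 m).
It also fails if it takes over 54 s, if anything falls off the work surface, if the arm or the gripper's body presses on something with over 40 N, if the wrist force passes 120 N, or if a joint passes its speed limit or range.

## Robot

A 7-joint arm with a two-finger parallel gripper is mounted at the origin on the work surface. World frame = base frame: x ahead of the robot, y to its left, z up, the work surface at z = 0. Lengths are in m, angles in rad, forces in N, time in s.
With the tool pointing down it reaches from about 0.425 to 0.95 m from the base axis. Payload 4.7 kg.
Tool frame: the origin (TCP) lies midway between the tips of the shut fingers; the grasp point (between the pads) lies 19 mm behind it; z points along the fingers, y is the direction in which the jaws open and shut (so a half turn about z gives the same grasp; the last joint's range is limited). The gripper opens to 87 mm and grips with 3 to 60 N. Pads are 19 mm wide; open, the fingers measure 117 mm over their backs; the gripper's body (75 mm by 190 mm) begins 51 mm behind the grasp point.
Start: joints at [1.314, 0.469, -0.049, 1.532, 0.024, 1.141, -0.082], TCP at [0.152, -0.658, 0.223] pointing down, gripper open.
Joint ranges: [-2.59, 2.59], [-0.33, 1.99], [-1.39, 1.29], [0.1, 2.45], [-1.04, 4.18], [0.21, 1.99], [-2.66, 2.66]. Speed limits (rad/s): [2.57, 2.57, 3.14, 3.14, 3.14, 3.14, 3.14].

## Interface

Orientations are given as a unit quaternion [w, x, y, z].
In Python, from workcell import env gives the robot as it stands. The module is installed in compiled form; this text tells all that it offers.
- The arm moves only by the shell command python3 -m jog 'ROWS' [FORCE]. ROWS is JSON, a list of rows, each a list of 3 entries, a list of its own where there are three numbers: the opening, from 0 (shut) to 1 (fully open), then the shift along the world's x, y, z in mm, then the turn, a rotation vector about the world's x, y, z in degrees. In form: [[jaw, [dx, dy, dz], [rx, ry, rz]], ...]. A call has 1 to 12 rows; each row shifts and turns the pose as measured when the row begins; what a row does not reach is not made up. A row lasts 1/12 s, in which the tool goes at most 41.7 mm and 7.16 degrees, less where a joint would pass 70% of its speed; a pose out of reach is approached as far as the arm can. A call with a gripper value outside its range is refused whole. The fingers move at their own pace and stop on an object; FORCE is the grip in N (left out, the last holds). Time passes only in rows, so rows that do not move let the fingers close. It gives the time, the measured TCP pose, the force and the opening at its end, in the units of the state.
- env.read_state(): the state, without advancing time (a new reading comes with each control period).
- env.capture(name): name is "side" or "top"; returns a dict with "frame" (480x640x3 uint8, red, green, blue), "z_map" (480x640 float32, m along the optical axis (not along the pixel's ray), 0 where there is no reading), "fovy" (degrees; the focal length in pixels is half the picture's height over the tangent of half this angle, whatever the lens; pixels are square), "cx", "cy" (the principal point, pixels), "k1" (the pictures are not rectified: a ray, as slopes to the right and down, at radius r is drawn at 1 + k1 r^2 times it, then the intrinsics apply), "eye" and "attitude" of the camera in the world. Camera axes: x right, y down, z forward; pixel columns grow to the right and rows downward; lengths in m; the calibration is good to about 2 mm. A picture is of the moment at which its call begins.
- env.close_job(): hands the job in, once; it reports no verdict.
Trained networks look in the newest picture that a camera, given by its name, has taken for a name from the list of things; names that differ only in an ending like _2 or _b are one class to them, and where a whole thing is asked for, a point or a joint stands for the part that bears it (a point fixed in the world has none). Each returns a list of dicts, best first, with "conf" (0 to 1); they miss things now and then, are a little off and sometimes report something else, mostly with a low value. They report only what shows in the picture. A call takes as long as a camera call. They do not tell look-alikes from the thing itself.
- env.spot_in(camera, name): "position" ([x, y, z] in m, in the coordinates of the camera as it stood for that picture, good to about 4 mm: the middle of the surface that is visible of it).
- env.trace(camera, name): "region" (480x640 bool, what is visible of it).
- env.landmark_of(camera, name): "position" ([x, y, z] in m, in the coordinates of the camera as it stood for that picture, good to about 4 mm: a listed point, or the origin of a listed thing).
The state is a dict: "t": time; "joints": joint angles; "qvel": joint speeds; "effort": joint torques, N m; "position": TCP position; "orientation": TCP orientation; "contact_force": force on the tool from outside, world axes, zero at the start; "moment": the same for the moment, N m; "grip_width": finger opening in m.
Only numpy, scipy, OpenCV 4.12 (cv2) and the standard library are available. Lean on these libraries where they do the work, as an engineer would, in place of code of your own. Each camera call takes 0.05 s, during which the arm holds its last target. There are 200 camera calls.

## Working session

There is one attempt and no reset: what is moved stays moved. The work goes in short steps, Python scripts to look and compute and a shell command to move; the robot and the scene stay as the last step left them, time stands still between calls to the robot, and variables do not carry over. Pictures are saved under pics/ and viewed, about 8 in all and at most 12, crops included, and the job is handed in when it is done.

```bash
mkdir -p pics; cat > h.py <<'E'
import numpy as np, cv2
from scipy.spatial.transform import Rotation as R
from workcell import env
def Rm(a):
    a=np.array(a,float)
    return a if a.shape==(3,3) else R.from_quat(a[[1,2,3,0]]).as_matrix()
def world(c,p): return Rm(c['attitude'])@np.array(p)+np.array(c['eye'])
def pix(c,p):
    q=Rm(c['attitude']).T@(np.array(p)-np.array(c['eye'])); s=q[:2]/q[2]; s=s*(1+c['k1']*(s@s))
    f=240/np.tan(np.radians(c['fovy'])/2); return np.array([c['cx'],c['cy']])+f*s
def save(c,n): cv2.imwrite('pics/'+n,c['frame'][:,:,::-1])
def lm(cam,c,names,fn='landmark_of'):
    for n in names:
        for d in getattr(env,fn)(cam,n)[:3]:
            w=world(c,d['position']); print(cam,n,round(d['conf'],2),(w*1000).round(0),pix(c,w).round(0))
E
python3 - <<'E'
from h import *
for cam in ('top','side'):
    c=env.capture(cam); save(c,cam+'0.png'); print(cam,c['eye'],c['attitude'],c['k1'],c['fovy'])
    lm(cam,c,['fermenter','pivot','stud','strap_push','lever_axle','lever_end','foot','headplate','bottle_a','beaker'])
s=env.read_state(); print(s['t'],s['position'],s['orientation'],s['contact_force'],s['grip_width'])
E
```

```text
top [0.39710131 0.04824419 1.20140513] [-0.07261987  0.7276786  -0.67836437  0.07093659] -0.1627631414536621 47.10549350284868
top fermenter 0.81 [623.  99.  -0.] [298. 246.]
top pivot 0.88 [631. 172. 179.] [257. 222.]
top stud 0.81 [621.  32. 181.] [330. 232.]
top strap_push 0.9 [501. 158. 174.] [259. 291.]
top lever_axle 0.69 [562. 158. 197.] [261. 256.]
top lever_end 0.58 [571. 159. 261.] [257. 245.]
top headplate 0.92 [ 829. -105.    5.] [393. 164.]
top headplate 0.88 [ 519. -112.    7.] [391. 299.]
top headplate 0.86 [387. 122.   9.] [279. 353.]
top bottle_a 0.89 [804. 125.   1.] [292. 168.]
top bottle_a 0.64 [501. 161. 174.] [258. 290.]
top bottle_a 0.56 [632. -65.   2.] [372. 247.]
top beaker 0.94 [674. 277.   5.] [220. 218.]
side [0.49930744 0.83396006 0.69925672] [ 0.0234016  -0.05947647  0.88005884 -0.47054368] -0.07184667578413934 53.5144331654554
side fermenter 0.6 [629. 100.  -6.] [297. 326.]
side pivot 0.67 [634. 171. 173.] [287. 279.]
side stud 0.89 [623.  33. 170.] [305. 240.]
side strap_push 0.57 [501. 159. 178.] [361. 280.]
side lever_axle 0.79 [566. 149. 195.] [326. 266.]
side lever_end 0.52 [629. 101.  -5.] [297. 326.]
side lever_end 0.5 [577. 152. 266.] [320. 233.]
side foot 0.68 [560. 152. 151.] [329. 286.]
side foot 0.61 [668. 272.   3.] [261. 384.]
side headplate 0.97 [ 520. -119.    3.] [355. 266.]
side headplate 0.72 [388. 118.   7.] [412. 339.]
side headplate 0.68 [625.  98. 140.] [299. 270.]
side bottle_a 0.78 [805. 120.  -2.] [214. 322.]
side beaker 0.84 [669. 273.   1.] [260. 385.]
1.1 [ 0.15247336 -0.65754648  0.22256625] [1.98287373e-05 9.93522771e-01 1.13633192e-01 1.95451682e-05] [ 0.04320246 -1.2769815  -0.96129459] 0.08685181450843811
```

View pics/top0.png

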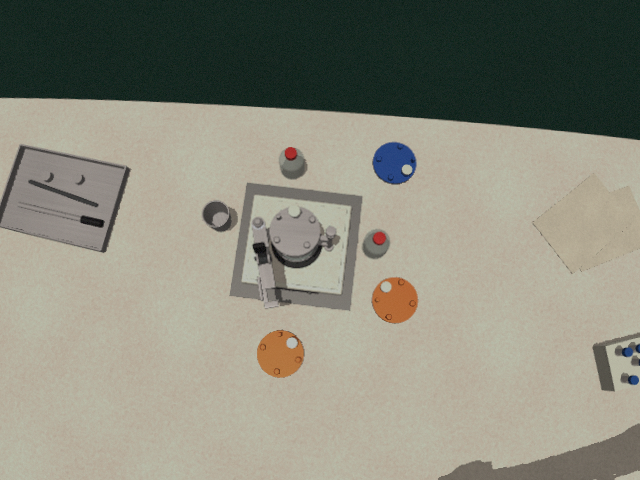

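View pics/side0.png

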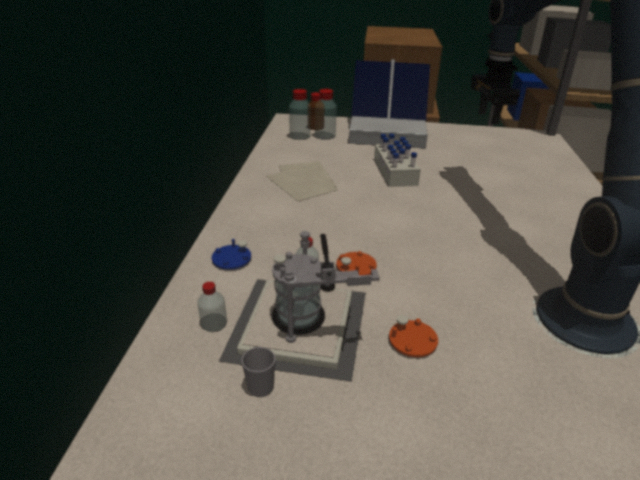

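Only the fermenter at top-view pixel (297,240) has the strap, lever and glass. Its headplate is the grey one. The blue plate (394,163) and the orange plates (395,300) and (280,353) are look-alikes lying on the bench. The strap is open by about 1.24 rad: flange at (262,290), lever paddle at (259,248). I'm moving round the robot side to the flange's outer face.

```bash
python3 -m jog '[[0,[25,34,4],[0,0,0]],[0,[25,34,4],[0,0,0]],[0,[25,34,4],[0,0,0]],[0,[25,34,4],[0,0,0]],[0,[25,34,4],[0,0,0]],[0,[25,34,4],[0,0,0]],[0,[25,34,4],[0,0,0]],[0,[25,34,4],[0,0,0]],[0,[25,34,4],[0,0,0]],[0,[25,34,4],[0,0,0]],[0,[25,34,4],[0,0,0]],[0,[25,34,4],[0,0,0]]]'
```

```text
t: 2.1
position: [0.4375, -0.2566, 0.2701]
orientation: [0.004, 0.995, 0.102, -0.002]
contact_force: [0.6, -0.5, -0.3]
grip_width: 0.0149
```

```bash
python3 - <<'E'
from h import *
c=env.capture('top'); cv2.imwrite('pics/topcrop.png',cv2.resize(c['frame'][170:330,190:400,::-1],None,fx=3.7,fy=3.7,interpolation=cv2.INTER_CUBIC))
lm('top',c,['pivot','stud','strap_push','lever_axle','lever_end','fermenter'])
c=env.capture('side')
lm('side',c,['pivot','stud','strap_push','lever_axle','lever_end','fermenter'])
E
```

```text
top pivot 0.82 [631. 170. 179.] [258. 222.]
top stud 0.76 [620.  36. 176.] [328. 233.]
top stud 0.56 [560. 159. 194.] [260. 258.]
top strap_push 0.78 [501. 160. 174.] [258. 290.]
top lever_axle 0.65 [561. 155. 194.] [262. 257.]
top lever_end 0.6 [571. 160. 264.] [256. 245.]
top fermenter 0.65 [624. 101.   1.] [297. 246.]
side pivot 0.61 [631. 170. 173.] [289. 279.]
side pivot 0.33 [560. 149. 149.] [329. 286.]
side stud 0.77 [626.  31. 169.] [303. 239.]
side strap_push 0.71 [504. 160. 174.] [360. 282.]
side lever_axle 0.66 [506. 160. 175.] [359. 281.]
side lever_axle 0.59 [565. 149. 194.] [327. 266.]
side lever_axle 0.23 [621. 100. 141.] [300. 270.]
side lever_end 0.77 [573. 154. 264.] [323. 234.]
side fermenter 0.8 [630. 103.  -1.] [297. 325.]
side fermenter 0.15 [669. 274.   2.] [260. 385.]
```

View pics/topcrop.png

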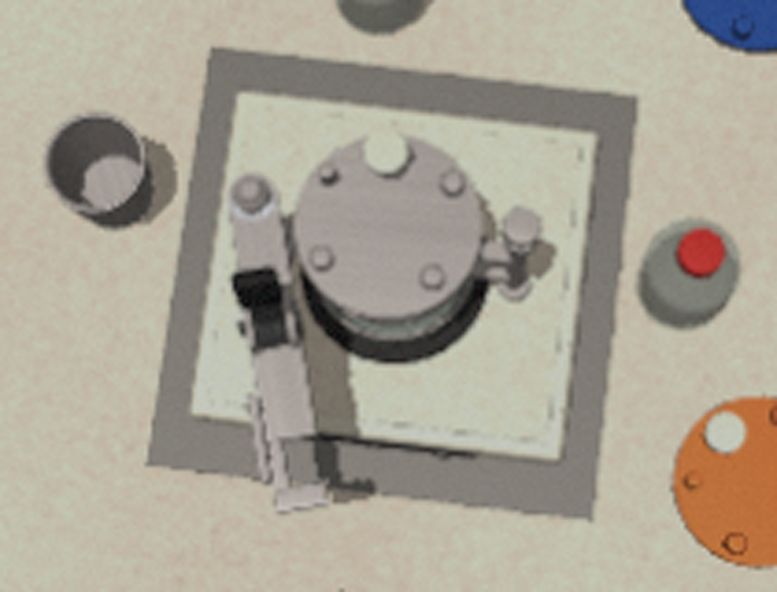

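The crop confirms it: flange on the +y side of the strap at crop (262,440), cap nut (253,193), stud head (521,226), black paddle (258,287).

```bash
python3 -m jog '[[0,[4,37.5,0],[0,0,0]],[0,[4,37.5,0],[0,0,0]],[0,[4,37.5,0],[0,0,0]],[0,[4,37.5,0],[0,0,0]],[0,[4,37.5,0],[0,0,0]],[0,[4,37.5,0],[0,0,0]],[0,[4,37.5,0],[0,0,0]],[0,[4,37.5,0],[0,0,0]],[0,[4,37.5,0],[0,0,0]],[0,[4,37.5,0],[0,0,0]],[0,[4,37.5,0],[0,0,0]],[0,[4,37.5,0],[0,0,0]]]'; python3 -c "
from h import *
s=env.read_state();print(s['joints'],(Rm(s['orientation'])).round(3))"
```

```text
t: 3.8
position: [0.4815, 0.1974, 0.2709]
orientation: [0.006, 0.996, 0.087, 0.0]
contact_force: [0.8, -0.5, -0.2]
grip_width: 0.0004
[ 0.07787318  0.23600865 -0.65582547  1.8032215   0.1687972   1.1606145
 -2.02877914] [[ 0.985  0.174  0.002]
 [ 0.174 -0.985 -0.013]
 [-0.     0.013 -1.   ]]
```

```bash
cat > arc.py <<'E'
import numpy as np,sys
P=np.array([631,171.]);S=np.array([622,33.]);u=(S-P)/np.linalg.norm(S-P);a0=np.arctan2(u[1],u[0])
def tcp(th,off=36,r=135):
    a=a0-th; d=np.array([np.cos(a),np.sin(a)]); n=np.array([-d[1],d[0]])
    return P+r*d-off*n, np.degrees(np.arctan2(n[1],n[0]))
E
python3 - <<'E'
from arc import *
p,y=tcp(1.24,56);print('start',p.round(0),y)
q=None
for th in np.radians(np.arange(71,-1,-5.)):
    p,y=tcp(th); print(round(np.degrees(th)),p.round(1),round(y,1),None if q is None else (p-q).round(1)); q=p
E
python3 -m jog '[[0,[2,0,-30],[0,0,5]],[0,[0,0,-30],[0.4,0,0]],[0,[0,0,-25],[0.3,0,0]],[0,[0,0,-14],[0,0,0]],[0,[0,0,0],[0,0,0]]]'
```

```text
start [486. 190.] -74.77816359538252
71 [491.3 170.2] -74.7 None
66 [491.9 158. ] -69.7 [  0.6 -12.2]
61 [493.6 145.9] -64.7 [  1.7 -12.1]
56 [496.3 134. ] -59.7 [  2.7 -11.9]
51 [500.  122.4] -54.7 [  3.7 -11.6]
46 [504.7 111.2] -49.7 [  4.7 -11.2]
41 [510.4 100.4] -44.7 [  5.7 -10.8]
36 [517.   90.2] -39.7 [  6.6 -10.2]
31 [524.5  80.6] -34.7 [ 7.5 -9.6]
26 [532.8  71.6] -29.7 [ 8.3 -8.9]
21 [541.8  63.4] -24.7 [ 9.  -8.2]
16 [551.5  56.1] -19.7 [ 9.7 -7.4]
11 [561.9  49.6] -14.7 [10.3 -6.5]
6 [572.7  44. ] -9.7 [10.8 -5.6]
1 [584.   39.4] -4.7 [11.3 -4.6]
t: 4.22
position: [0.4832, 0.2123, 0.171]
orientation: [-0.005, 0.99, 0.142, 0.006]
contact_force: [-0.7, -0.6, -0.1]
grip_width: 0.0005
```

```bash
python3 -m jog '[[0,[3,-14,0],[0,0,0]],[0,[3,-12,0],[0,0,0]],[0,[1,-10,0],[0,0,2]],[0,[0,-10,0],[0,0,4]],[0,[1,-12,0],[0,0,5]],[0,[2,-12,0],[0,0,5]]]'
```

```text
t: 4.72
position: [0.4937, 0.1438, 0.1746]
orientation: [-0.008, 0.958, 0.286, 0.006]
contact_force: [-0.6, 1.8, -0.9]
grip_width: 0.0004
```

```bash
python3 -m jog '[[0,[2.7,-12,-3],[0,0,2]],[0,[3.7,-11.6,-1],[0,0,4]],[0,[4.7,-11.2,0],[0,0,5]],[0,[5.7,-10.8,0],[0,0,5]]]'
```

```text
t: 5.05
position: [0.5119, 0.0973, 0.1751]
orientation: [-0.009, 0.906, 0.423, 0.007]
contact_force: [-0.9, 1.4, -0.5]
grip_width: 0.0003
```

```bash
python3 -m jog '[[0,[6.6,-10.2,-4],[0,0,3]],[0,[7.5,-9.6,-2],[0,0,4]],[0,[8.3,-8.9,-1],[0,0,5]],[0,[9,-8.2,-1],[0,0,5]],[0,[9.7,-7.4,-1],[0,0,5]]]'; python3 - <<'E'
from h import *
for cam in ('top','side'):
    c=env.capture(cam); lm(cam,c,['strap_push','lever_axle','lever_end'])
    if cam=='top': cv2.imwrite('pics/topc2.png',cv2.resize(c['frame'][170:330,190:400,::-1],None,fx=3.7,fy=3.7))
E
```

```text
t: 5.47
position: [0.5558, 0.0506, 0.1719]
orientation: [-0.009, 0.804, 0.594, 0.008]
contact_force: [-0.4, 1.4, -0.4]
grip_width: 0.0007
top lever_axle 0.68 [605. 110. 194.] [288. 236.]
top lever_end 0.42 [607. 113. 263.] [285. 226.]
side strap_push 0.76 [570.  60. 173.] [329. 248.]
side lever_axle 0.75 [607. 102. 192.] [307. 250.]
side lever_end 0.68 [612. 110. 266.] [304. 218.]
```

View pics/topc2.png

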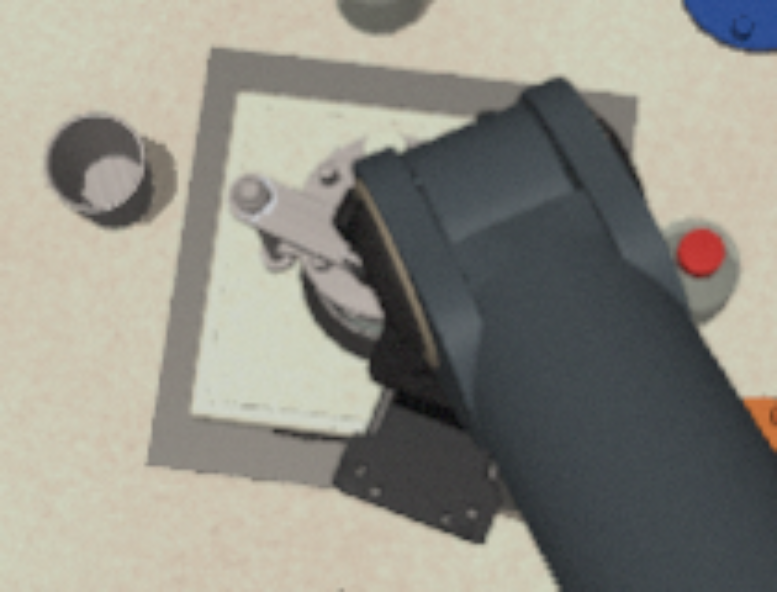

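The strap follows and is about 20° from home. The lever is still upright beside the gripper.

```bash
python3 -m jog '[[0,[9.7,-7,0],[0,0,2]],[0,[10.3,-6.5,-1],[0,0,3]],[0,[10.8,-5.6,-1],[0,0,4]],[0,[8,-3.6,0],[0,0,3]]]'
```

```text
t: 6.2
position: [0.5901, 0.0332, 0.1705]
orientation: [-0.01, 0.734, 0.679, 0.005]
contact_force: [-0.4, 0.5, -0.5]
grip_width: 0.0004
```

```bash
python3 -m jog '[[0,[5,0,0],[0,0,0]],[0,[5,0,0],[0,0,0]]]'; python3 -m jog '[[0,[5,0,0],[0,0,0]]]';python3 -m jog '[[0,[4,0,0],[0,0,0]]]'; python3 - <<'E'
from h import *
for cam in ('top','side'):
    c=env.capture(cam); lm(cam,c,['strap_push','lever_axle','lever_end','stud','pivot'])
    if cam=='side': cv2.imwrite('pics/sidec3.png',cv2.resize(c['frame'][170:370,220:440,::-1],None,fx=3,fy=3))
E
```

```text
t: 6.37
position: [0.5968, 0.0328, 0.1699]
orientation: [-0.012, 0.734, 0.679, 0.0]
contact_force: [-17.0, -0.9, 11.5]
grip_width: 0.0006
t: 6.45
position: [0.5967, 0.033, 0.1697]
orientation: [-0.016, 0.735, 0.678, -0.005]
contact_force: [-16.2, -2.4, 11.9]
grip_width: 0.0002
t: 6.53
position: [0.5964, 0.0332, 0.1695]
orientation: [-0.018, 0.735, 0.678, -0.01]
contact_force: [-7.6, -1.7, 5.6]
grip_width: 0.0004
top strap_push 0.89 [605.  45. 175.] [323. 240.]
top lever_axle 0.96 [630. 100. 194.] [295. 223.]
top lever_end 0.47 [624. 111. 263.] [287. 217.]
top pivot 0.87 [631. 169. 177.] [259. 222.]
top pivot 0.26 [625. 103. 193.] [293. 226.]
side strap_push 0.97 [607.  46. 174.] [311. 242.]
side lever_axle 0.82 [630.  95. 192.] [296. 247.]
side lever_axle 0.31 [630. 109. 265.] [294. 218.]
side lever_end 0.65 [632. 107. 265.] [294. 217.]
side stud 0.85 [626.  34. 169.] [303. 240.]
side pivot 0.31 [800. 121.  -2.] [216. 323.]
```

View pics/sidec3.png

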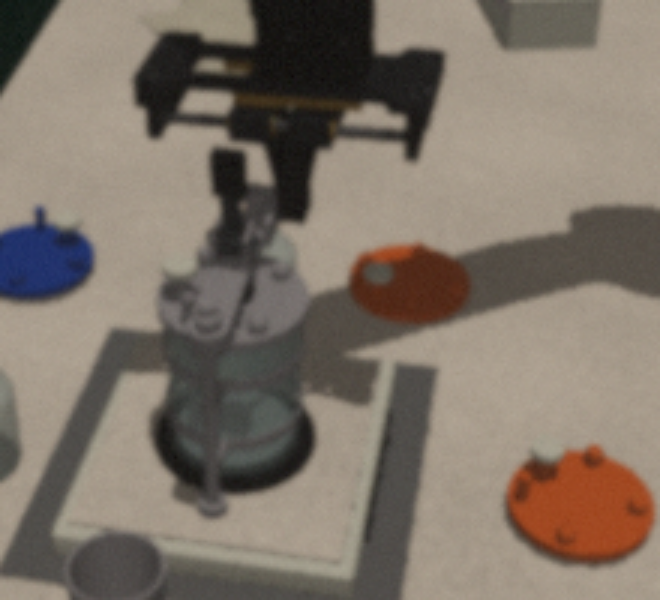

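The strap has hit its stop: 17 N, no further motion, and the flange at (606,45) agrees with the home geometry (602,48). I'll back off, rise, and go behind the lever.

```bash
python3 -m jog '[[0,[-15,0,0],[0,0,0]],[0,[-20,0,0],[0,0,0]],[0,[-5,5,30],[0,0,0]],[0,[0,5,35],[0,0,0]],[0,[0,5,20],[0,0,0]],[0,[0,0,0],[0,0,0]]]'; python3 - <<'E'
from h import *
for cam in ('top','side'):
    c=env.capture(cam); lm(cam,c,['strap_push','lever_axle','lever_end','stud','pivot'])
    if cam=='top': cv2.imwrite('pics/topc4.png',cv2.resize(c['frame'][170:330,190:400,::-1],None,fx=3.7,fy=3.7))
s=env.read_state(); print(s['position'],Rm(s['orientation']).round(3),R.from_matrix(Rm(s['orientation'])).as_rotvec())
z=Rm(s['orientation'])[:,2]; print('turn to vertical deg',np.degrees(np.cross(z,[0,0,-1])))
E
```

```text
t: 7.63
position: [0.5493, 0.0518, 0.2559]
orientation: [-0.019, 0.737, 0.676, -0.013]
contact_force: [-0.1, 0.1, 0.5]
grip_width: 0.0003
top lever_axle 0.83 [628. 102. 196.] [294. 224.]
top pivot 0.95 [631. 171. 180.] [258. 222.]
side strap_push 0.81 [606.  48. 175.] [312. 242.]
side lever_axle 0.91 [631.  96. 193.] [295. 247.]
side lever_end 0.79 [628. 106. 266.] [296. 217.]
side stud 0.74 [623.  32. 172.] [305. 239.]
side stud 0.5 [629. 109. 262.] [295. 219.]
side stud 0.34 [625. 102. 151.] [298. 267.]
side pivot 0.97 [635. 173. 170.] [286. 281.]
[0.54778919 0.04887218 0.25107479] [[ 0.087  0.995 -0.053]
 [ 0.996 -0.086  0.009]
 [ 0.004 -0.054 -0.999]] [-2.28382711 -2.09435917  0.05133504]
turn to vertical deg [-0.50859741 -3.04028613 -0.        ]
```

View pics/topc4.png

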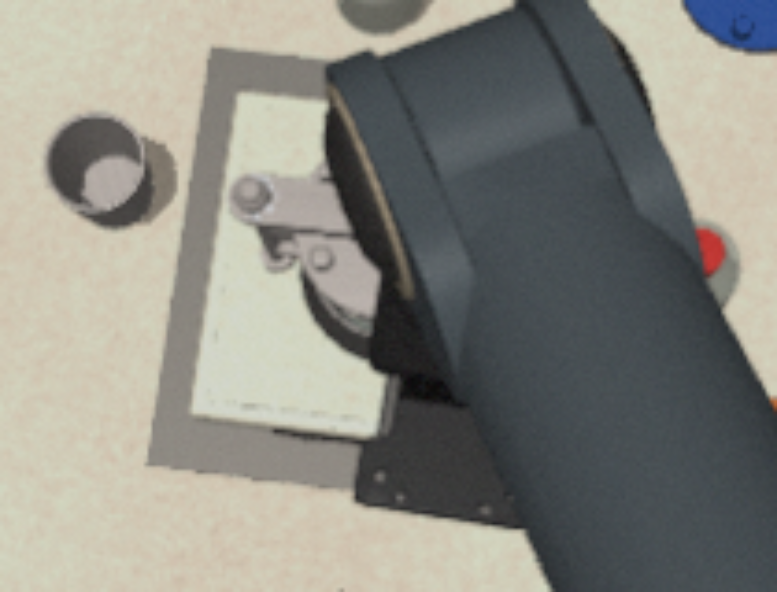

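The strap lies across the headplate on the cap-nut to stud line in the crop. Next I move the fingers behind the lever (-y side) and push it over.

```bash
python3 -m jog '[[0,[20,5,0],[-0.5,-3,0]],[0,[20,5,0],[0,0,0]],[0,[20,5,-2],[0,0,0]],[0,[17,5,-3],[0,0,0]],[0,[0,0,0],[0,0,0]]]'
```

```text
t: 8.65
position: [0.6272, 0.0682, 0.2453]
orientation: [0.001, 0.738, 0.675, -0.0]
contact_force: [-0.2, -0.2, -0.4]
grip_width: 0.0005
```

```bash
python3 -m jog '[[0,[0,10,0],[0,0,0]],[0,[0,10,0],[0,0,0]],[0,[0.5,10,0],[0,0,0]],[0,[0.5,9,-2],[0,0,0]],[0,[0.5,9,-4],[0,0,0]],[0,[0.5,9,-5],[0,0,0]]]'; python3 - <<'E'
from h import *
c=env.capture('side'); lm('side',c,['lever_end','lever_axle','strap_push'])
E
```

```text
t: 9.15
position: [0.6282, 0.1235, 0.2338]
orientation: [0.004, 0.74, 0.673, -0.004]
contact_force: [-0.4, -4.7, -0.4]
grip_width: 0.0008
side lever_end 0.53 [634. 149. 244.] [289. 240.]
side lever_axle 0.82 [626.  96. 192.] [298. 248.]
side lever_axle 0.28 [627. 101. 149.] [298. 267.]
side strap_push 0.57 [605.  47. 177.] [313. 241.]
```

The lever is at about 0.7 rad and follows as planned. I continue down the arc.

```bash
python3 -m jog '[[0,[0.5,8,-6],[0,0,0]],[0,[0.5,6,-7],[0,0,0]],[0,[0.5,5,-9],[0,0,0]],[0,[0,3,-9],[0,0,0]],[0,[0,2,-6],[0,0,0]]]'; python3 -m jog '[[0,[0,0,-5],[0,0,0]],[0,[0,0,-5],[0,0,0]]]'
```

```text
t: 9.77
position: [0.6307, 0.1455, 0.2045]
orientation: [0.009, 0.741, 0.671, -0.006]
contact_force: [-19.0, -18.5, 58.8]
grip_width: 0.0004
t: 9.93
position: [0.6304, 0.1452, 0.2057]
orientation: [0.012, 0.742, 0.67, -0.007]
contact_force: [-9.6, -6.9, 24.3]
grip_width: 0.0006
```

The lever is on its stop: z = 0.205 as computed, with a sharp force rise. I'm lifting off, moving clear and checking.

```bash
python3 -m jog '[[0,[0,-1,15],[0,0,0]],[0,[0,0,30],[0,0,0]],[0,[0,0,35],[0,0,0]],[0,[-25,-10,25],[0,0,0]],[0,[-35,-15,0],[0,0,0]],[0,[-35,-15,0],[0,0,0]],[0,[-35,-15,0],[0,0,0]],[0,[-30,-25,0],[0,0,0]],[0,[-10,-38,0],[0,0,0]],[0,[0,-40,0],[0,0,0]],[0,[0,-40,0],[0,0,0]],[0,[0,-20,0],[0,0,0]]]'; python3 -m jog '[[0,[0,-38,0],[0,0,0]],[0,[0,-38,0],[0,0,0]],[0,[0,-38,0],[0,0,0]],[0,[0,-20,0],[0,0,0]],[0,[0,0,0],[0,0,0]],[0,[0,0,0],[0,0,0]]]'; python3 - <<'E'
from h import *
ims=[]
for cam in ('top','side'):
    c=env.capture(cam); lm(cam,c,['strap_push','lever_axle','lever_end','stud','pivot','foot','headplate','bottle_a','beaker'])
    f=c['frame'][150:310,200:400] if cam=='top' else c['frame'][200:360,210:410]
    ims.append(cv2.resize(f[:,:,::-1],(750//2*2//2,300),interpolation=cv2.INTER_CUBIC))
cv2.imwrite('pics/end.png',cv2.resize(np.hstack(ims),(800,320)) if 0 else np.hstack(ims))
E
```

```text
t: 10.93
position: [0.4504, -0.0576, 0.3064]
orientation: [0.005, 0.734, 0.68, 0.002]
contact_force: [-0.0, -0.8, -1.0]
grip_width: 0.0002
t: 11.43
position: [0.4506, -0.1979, 0.3016]
orientation: [0.006, 0.735, 0.678, 0.006]
contact_force: [-0.1, 0.5, -0.5]
grip_width: 0.0001
top strap_push 0.78 [603.  50. 174.] [320. 241.]
top lever_axle 0.82 [624. 102. 193.] [293. 226.]
top lever_end 0.86 [626. 175. 205.] [254. 221.]
top stud 0.7 [624.  34. 180.] [329. 231.]
top pivot 0.61 [629. 173. 183.] [256. 222.]
top foot 0.4 [622.  32. 179.] [330. 232.]
top headplate 0.9 [624. 102. 146.] [294. 232.]
top headplate 0.76 [ 833. -108.    2.] [394. 163.]
top headplate 0.74 [384. 119.   7.] [280. 355.]
top bottle_a 0.95 [634. -67.   1.] [372. 247.]
top bottle_a 0.65 [805. 124.   4.] [293. 167.]
top beaker 0.78 [674. 275.   4.] [221. 218.]
side strap_push 0.71 [606.  50. 175.] [312. 243.]
side lever_axle 0.66 [628.  96. 193.] [297. 247.]
side lever_end 0.69 [632. 168. 207.] [288. 263.]
side lever_end 0.61 [622.  33. 168.] [305. 240.]
side stud 0.72 [619.  31. 171.] [307. 239.]
side pivot 0.8 [634. 169. 171.] [287. 279.]
side pivot 0.24 [629. 102.  -3.] [297. 325.]
side foot 0.39 [627. 101. 150.] [298. 267.]
side headplate 0.94 [382. 119.   5.] [415. 340.]
side headplate 0.89 [625. 101. 140.] [299. 271.]
side headplate 0.88 [ 832. -104.    7.] [231. 258.]
side bottle_a 0.73 [803. 122.  -1.] [215. 323.]
side beaker 0.62 [669. 270.   2.] [261. 384.]
```

View pics/end.png

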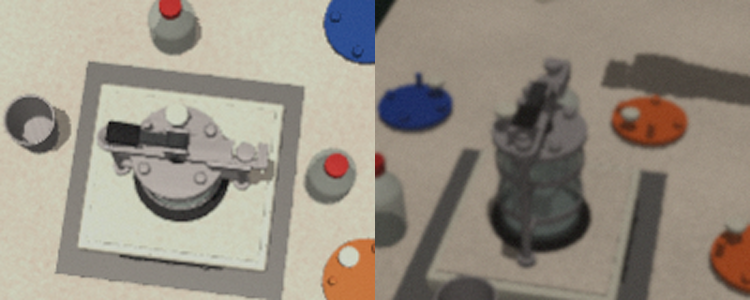

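The picture shows the lever flat (paddle at (123,133)), the bottles and beaker in place, and the strap across. I want one precise check of the strap angle from the depth map.

```bash
python3 - <<'E'
from h import *
c=env.capture('top'); z=c['z_map']; f=240/np.tan(np.radians(c['fovy'])/2)
v,u=np.mgrid[180:300,220:370].reshape(2,-1); K=np.array([[f,0,c['cx']],[0,f,c['cy']],[0,0,1]])
n=cv2.undistortPoints(np.stack([u,v],1).astype(float)[:,None],K,np.array([c['k1'],0,0,0,0.]))[:,0]
d=z[v,u]; W=(np.c_[n*d[:,None],d])@Rm(c['attitude']).T+c['eye']; W*=1000
m=(d>0)&(W[:,2]>170)&(W[:,2]<179); S=W[m]
for y in range(0,185,10):
    q=S[(abs(S[:,1]-y)<5)&(abs(S[:,0]-622)<40)]
    if len(q): print(y,len(q),np.percentile(q[:,0],[2,50,98]).round(0))
for lo,hi in((187,200),(200,225),(180,188)):
    q=W[(d>0)&(W[:,2]>lo)&(W[:,2]<hi)]; print(lo,hi,len(q),q.mean(0).round(0),q.min(0).round(0),q.max(0).round(0))
P=np.array([631,171.]);St=np.array([622,33.])
img=cv2.resize(c['frame'][180:280,230:360,::-1],None,fx=6,fy=6,interpolation=cv2.INTER_CUBIC)
uu=(St-P)/np.linalg.norm(St-P); nn=np.array([-uu[1],uu[0]])
for a,b in((20,13),(163,13),(163,-13),(20,-13)):
    p=P+a*uu+b*nn; x=(pix(c,np.r_[p,176]/1000)-[230,180]+.5)*6; cv2.circle(img,tuple(int(i) for i in x),4,(0,0,255),-1)
x=(pix(c,np.r_[St,186]/1000)-[230,180]+.5)*6; cv2.circle(img,tuple(int(i) for i in x),4,(0,255,0),-1)
cv2.imwrite('pics/strap.png',img)
E
```

```text
10 28 [608. 620. 633.]
20 33 [608. 615. 633.]
30 12 [603. 609. 614.]
40 24 [604. 614. 633.]
50 56 [605. 622. 634.]
60 57 [605. 623. 636.]
70 56 [611. 624. 636.]
80 56 [611. 624. 636.]
90 38 [612. 624. 662.]
100 36 [612. 655. 662.]
110 43 [612. 653. 662.]
120 29 [613. 619. 639.]
130 34 [614. 622. 651.]
140 27 [614. 618. 650.]
150 17 [615. 619. 621.]
160 15 [615. 616. 621.]
170 14 [616. 618. 620.]
180 19 [618. 628. 639.]
187 200 157 [621.  91. 194.] [604.  23. 187.] [642. 176. 200.]
200 225 404 [626. 132. 205.] [612.  88. 200.] [639. 171. 213.]
180 188 209 [617.  65. 184.] [603.  10. 180.] [636. 181. 188.]
```

View pics/strap.png

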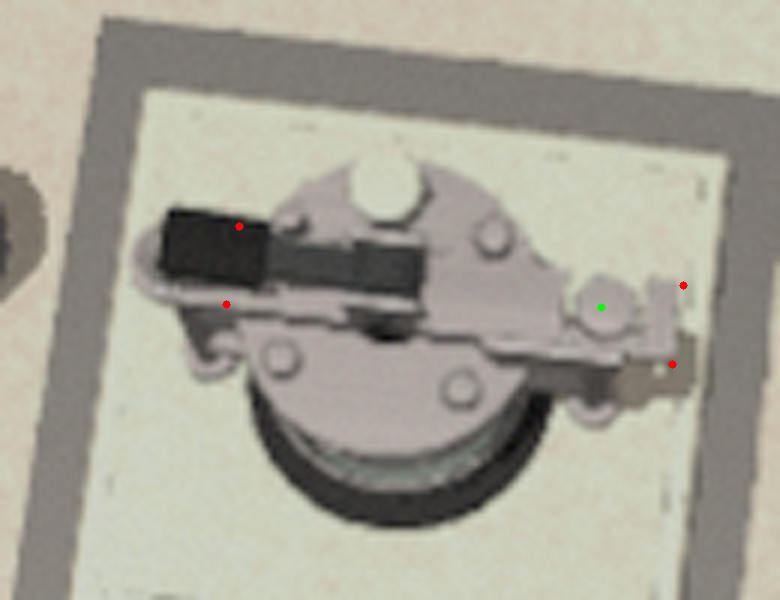

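The edges agree: the strap's slope from the depth map is 0.052, against 0.065 for the cap-nut to stud line, so it is home. The outline dots fall on the strap, and the stud head sits in the slot at (605,305). Handing in.

```bash
python3 -c "
from workcell import env
s=env.read_state();print(s['t'],s['contact_force'],abs(s['qvel']).max());print(env.close_job())"
```

```text
12.4833 [ 0.4504673   0.06534019 -0.86009239] 0.0017754493863483586
the job is handed in; nothing more can be done
None
```

I pushed the strap round by its flange until it hit its stop, then pushed the cam lever over to its stop. I moved the arm clear and handed the job in at about 12.5 s of the 54 s allowed.

- **Strap:** its edge slope in the depth map is 0.052 rad, against 0.065 for the hinge-to-stud line. That is home within measuring error, with the slot round the stud.
- **Lever:** its end sits about 205–207 mm up, with 204 mm expected at the stop. The finger felt a peak of about 60 N there.
- **Foot force:** I could not measure it directly. I infer the clamping from the lever being on its stop.
- **Headplate, bottles and beaker:** they show within a few mm of their starting places, within detector accuracy.
- **Robot:** it was at rest and touching nothing when I handed in.

No check failed. The only disagreements were low-confidence detector confusions, such as the stud reported as the foot or lever end.

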